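# Take the battery pack off charge and check it

### The job

Take the blue battery pack off charge: ease it straight out past the dock's spring catch without snatching it. Then turn it and press its brass contact end squarely on the checker's sprung brass plate, about halfway in and never to the stop, hold it there for a full second, and lay it, without dropping it, right way up and wholly on the green felt mat. Leave the jar, the brass hand plane and the brush cup where they stand.

Things in the scene. Friction and masses are not known exactly. Their poses are not given: they have to be found in the camera images.
- dock: Fixed grey charging dock. Origin on the bench at the mouth (front edge of the roof), on the centre line; x points into the dock: the pack leaves towards -x. Black base plate 5 mm thick, 100 mm wide, x = -170 to +65 mm; its front part is a flat apron. Roof over x = 0 to 65 mm, top 43 mm above the bench, 110 mm wide.
- dock_mouth (a point): Dock centre line at the mouth, 35 mm above the bench: the height of the seated pack's body top and of the tops of two cheeks, which stand 1.5 mm beside the pack's sides (12 mm thick, outer faces 33.5 mm off the centre line) from the roof out to dock x = -46 mm: the seated pack's sides cannot be gripped.
- catch (a joint): Orange sprung catch in the dock's left (+y) side, m: 0 at rest in front of the pack's ridge, about 0.0025 as the ridge cams past. An orange indicator tab in a slot of the roof moves with it; it is no release button: a straight pull on the pack along the dock's -x (roughly 5 to 15 N) overcomes it.
- pack: Loose blue battery pack, about 0.22 kg, 94 mm long (x), 40 mm wide (y), body 30 mm high. Origin: centre of its underside; z up. Brass contacts at +x, yellow lip at -x. Starts seated: axes as the dock's, origin 1 mm inside the mouth, underside 5 mm above the bench. A ridge stands 3 mm out of the +y side at x = 25 mm. Once out, its sides can be gripped.
- pack_lip (a point): Middle of the lip's flat upright inner face: pack x = -33 mm, 36 mm above the underside. The half-round lip spans x = -33 to -47 mm, 36 mm wide, and stands 11 mm above the body's top; outer side sloping, sides round, so pinches slip: it is for hooking from behind. When seated, an open gap 32 mm long lies between roof and lip.
- pack_contacts (a point): Middle of the pack's brass contact end face, pack x = +47 mm, 15 mm above the underside.
- checker: Fixed red battery checker, 60 (x) by 90 (y) by 55 mm high. Origin under its centre; x points from its front into it. The sprung plate is on the -x front.
- plate_face (a point): Middle of the outer face of the brass plate, 24 mm above the bench; at rest 48 mm in front (-x) of the checker's origin. It moves with the plate. The plate is 44 mm wide and 30 mm high (9 to 39 mm above the bench).
- plate (a joint): How far the checker's plate is pushed in, m: 0 at rest, 0.010 at the stop. It starts to give at about 1.4 N and takes about 3.6 N at half travel, 5.9 N at the stop.
- mat: Fixed green felt mat, 190 (x) by 160 (y) by 3 mm. Origin under its centre.
- jar: Bystander: amber jar with black cap, 48 mm across, 75 mm high. Origin under its centre.
- plane: Bystander: small brass hand plane, 70 by 30 mm, 40 mm high. Origin under its centre.
- cup: Bystander: white cup with brushes, 68 mm across, rim 75 mm high, brushes to about 190 mm. Origin under its centre.
Mind the look-alikes: they are no part of the job. Several things have the shape of the pack; the one meant has the colours described above.

How it is judged:
On the way, in this order (a step that is already met when the one before it is completed fails the run):
1. the pack is fully out of the dock (its whole length in front of the roof) ((x of pack_contacts in the frame of dock below -0.005 m or horizontal distance between pack and dock above 0.15 m)), for 0.2 s.
2. the pack's contact end is held squarely against the checker's plate, which is pushed in between 2.5 and 8 mm, for 0.7 s (distance between pack_contacts and plate_face below 0.018 m and angle between the x axis of pack and the x axis of checker, either way round below 0.2 rad and value of joint plate between 0.0025 and 0.008 m), for 0.7 s.
At the end, for the whole second after the job is handed in: The pack lies at rest, flat (within 0.1 rad) and right way up on the felt mat, both its lip and its contact end within the mat's outline, released; the checker's plate has sprung back out (within 1.5 mm) (x of pack_contacts in the frame of mat between -0.095 and 0.095 m and y of pack_contacts in the frame of mat between -0.08 and 0.08 m and x of pack_lip in the frame of mat between -0.095 and 0.095 m and y of pack_lip in the frame of mat between -0.08 and 0.08 m and angle between pack's own z axis and vertical below 0.1 rad and height (world z) of pack below 0.01 m and linear speed of pack below 0.02 m/s and value of joint plate below 0.0015 m); the robot touches nothing.
It fails at once if the pack is snatched: faster than 0.4 m/s while still within 80 mm of the dock's mouth and less than 30 mm above the bench (horizontal distance between pack and dock below 0.08 m and height (world z) of pack below 0.03 m and linear speed of pack above 0.4 m/s).
It fails at once if the pack is dropped or thrown: faster than 0.6 m/s without the fingers touching it (linear speed of pack above 0.6 m/s and contact force between the fingers and pack below 0.05 N).
It fails at once if the checker's plate is pushed to its stop (over 9.5 mm) (value of joint plate above 0.0095 m).
It fails at once if the jar, plane or cup is moved more than 20 mm or tipped (distance of any of jar, plane, cup from where it was at the start of the episode above 0.02 m or angle between any of jar, plane, cup's own z axis and vertical above 0.3 rad).
It also fails if it takes over 72 s, if anything falls off the work surface, if the arm or the gripper's body presses on something with over 40 N, if the wrist force passes 120 N, or if a joint passes its speed limit or range.

### The arm

A 6-joint arm with a two-finger parallel gripper is mounted at the origin on the work surface. World frame = base frame: x ahead of the robot, y to its left, z up, the work surface at z = 0. Lengths are in m, angles in rad, forces in N, time in s.
With the tool pointing down it reaches from about 0.25 to 0.85 m from the base axis. Payload 12.5 kg.
Tool frame: the origin (TCP) lies at the very end of the fingers, on their centre line; the grasp point (between the pads) lies 19 mm behind it; z points along the fingers, y is the line along which they close (so a half turn about z gives the same grasp; the last joint's range is limited). The gripper opens to 93 mm and grips with 3 to 60 N. Pads are 15 mm wide; open, the fingers measure 128 mm over their backs; the gripper's body (75 mm by 188 mm) begins 65 mm behind the grasp point.
Start: joints at [-1.365, 0.351, 1.652, -0, 1.139, -0.085], TCP at [0.158, -0.527, 0.219] pointing down, gripper open.
Joint ranges: [-2.75, 2.75], [-0.79, 2.1], [0.01, 2.65], [-1.57, 4.71], [0.07, 3.14], [-2.87, 2.87]. Speed limits (rad/s): [2.22, 2.22, 2.79, 3.14, 3.14, 3.14].

### API

Orientations are given as a 3x3 rotation matrix whose columns are the frame's x, y, z axes.
In Python, from workcell import sensors, imaging, job gives the robot as it stands.
- The arm moves only by the tool carry_out, never from a script. Its argument "steps" is one flat list of numbers, 7 for each row, row after row: the shift along the tool's x, y, z normalised to -1 to 1, where 1 is 50 cm, then the turn, a rotation vector about the tool's x, y, z normalised to -1 to 1, where 1 is 0.5 rad, then the opening, from 0 (shut) to 1 (fully open). In form: [dx, dy, dz, ax, ay, az, grip, dx, dy, dz, ax, ay, az, grip, ...]. A call has exactly 5 rows; each row is the pose to reach, as a shift and turn from the pose commanded when the call began, along the tool's axes at that moment; what a row does not reach only later rows make up. A row lasts 1/12 s, in which the tool goes at most 41.7 mm and 7.16 degrees, less where a joint would pass 70% of its speed; a pose out of reach is approached as far as the arm can. A call with a number of a shift or a turn outside -1 to 1 is refused whole. A call with a gripper value outside its range is refused whole. The fingers move at their own pace and stop on an object; "force" is the grip in N (left out, the last holds). Time passes only in rows, so rows that repeat a pose let the fingers close, or fill a call up. It gives the time, the measured TCP pose, the force, the opening and the grip force at its end, in the units of the state.
- sensors.state(): the state, without advancing time (a new reading comes with each control period).
- imaging.capture(name): name is "side" or "top"; returns (picture, depth): 480x640x3 uint8, red, green, blue; 480x640 float32, m along the optical axis (not along the pixel's ray), 0 where there is no reading.
- imaging.calibration(name): a dict with "camera_matrix" (3x3 intrinsics, pixels), "rvec" (rotation vector, rad) and "tvec" (3), from world to camera coordinates, as OpenCV has them. Camera axes: x right, y down, z forward; pixel columns grow to the right and rows downward; lengths in m; the calibration is good to about 2 mm. A picture is of the moment at which its call begins. calibration takes no time and is no camera call.
- job.close_job(): hands the job in; it is judged then, once.
The state is a dict: "time": time; "joint_positions": joint angles; "qvel": joint speeds; "joint_efforts": joint torques, N m; "ee_pos": TCP position; "tool_rot": TCP orientation; "contact_force": force on the tool from outside, world axes, zero at the start; "ft_torque": the same for the moment, N m; "gripper_width": finger opening in m; "finger_force": force on a finger pad.
Only numpy, scipy, OpenCV 4.12 (cv2) and the standard library are available. Lean on these libraries where they do the work, as an engineer would, in place of code of your own. Each camera call takes 0.05 s, during which the arm holds its last target. There are 200 camera calls.

## Working session

There is one attempt and no reset: what is moved stays moved. The work goes in short steps, Python scripts to look and compute and a tool call to move; the robot and the scene stay as the last step left them, time stands still between calls to the robot, and variables do not carry over. Pictures are saved under pics/ and viewed, at most 10 in all, crops included, and the job is handed in when it is done.

Besides the shell and the picture viewer there is one more tool, called after "Call:" as name(argument=value, ...) on one line, values as JSON. carry_out: Moves the arm, as the interface text tells. Scaled input: -1 to 1 covers 50 cm each way for a shift and 0.5 rad each way for a turn. Its arguments: {"type":"object","properties":{"steps":{"type":"array"},"force":{"type":"number"}},"required":["steps"]}

```bash
mkdir -p pics
cat > h.py <<'E'
import numpy as np, cv2
from workcell import sensors, imaging, job
def cal(n):
    c=imaging.calibration(n); K=np.array(c["camera_matrix"],float); R=cv2.Rodrigues(np.array(c["rvec"],float))[0]; return K,R,np.array(c["tvec"],float).ravel()
def cloud(n,d):
    K,R,t=cal(n); v,u=np.mgrid[:480,:640]
    P=np.stack([(u-K[0,2])/K[0,0]*d,(v-K[1,2])/K[1,1]*d,d],-1)
    return (P-t)@R
def grab(n):
    a,d=imaging.capture(n); return a,d,cloud(n,d)
E
python3 - <<'E'
from h import *
for n in("top","side"):
    a,d,P=grab(n); cv2.imwrite(f"pics/{n}0.png",a[...,::-1]); np.savez(f"{n}0.npz",a=a,d=d,P=P)
    K,R,t=cal(n); print(n,K[0,0],-R.T@t,(d>0).mean())
s=sensors.state(); print(s)
E
```

```text
top 511.72574511190834 [ 0.42479336 -0.03406866  1.02864985] 0.9961328125
side 446.6065960442704 [ 0.43651278 -0.67315897  0.62099756] 0.995966796875
{'time': 0.1, 'joint_positions': array([-1.36463030e+00,  3.51173071e-01,  1.65234813e+00,  8.33089756e-06,
        1.13910623e+00, -8.46333904e-02]), 'qvel': array([-8.62192808e-06, -1.47952107e-03, -1.54754696e-03,  1.31799624e-03,
       -3.53568489e-04,  4.45446142e-04]), 'joint_efforts': array([ 1.49430092e-03, -4.98030245e+01, -2.85702181e+01,  7.00975629e-02,
        2.38619320e-02, -3.42901285e-05]), 'ee_pos': array([ 0.1576409 , -0.52660426,  0.2181649 ]), 'tool_rot': array([[ 9.58015986e-01,  2.86714717e-01, -2.04421916e-04],
       [ 2.86714774e-01, -9.58015453e-01,  1.01441491e-03],
       [ 9.50083294e-05, -1.03043648e-03, -9.99999465e-01]]), 'contact_force': array([-0.27031602, -0.29341263,  0.39963599]), 'ft_torque': array([ 0.05555689, -0.03017205, -0.02225449]), 'finger_force': 0.0, 'gripper_width': 0.09324681989882645}
```

View pics/top0.png

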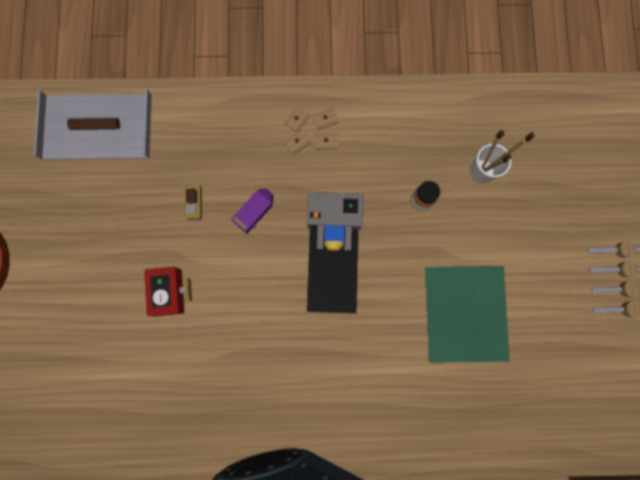

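View pics/side0.png

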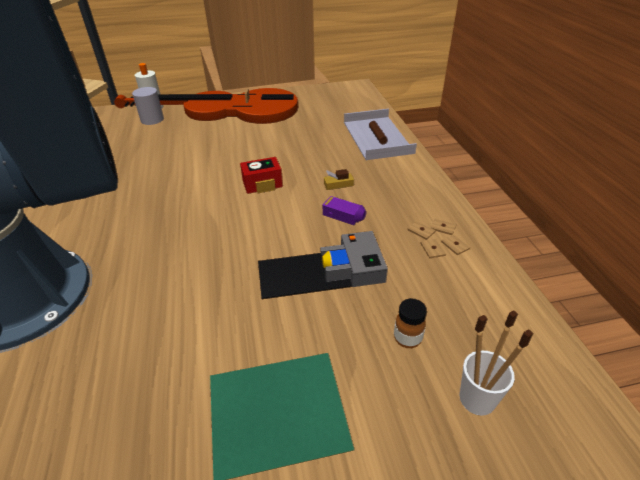

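Top view: the dock is at (335,210), with its black apron running down to (333,312). The blue pack with its yellow lip is in the dock at (333,237). The red checker is at (163,291) with its brass plate at (189,289), and the mat is at (467,313). The jar is at (427,193), the cup at (490,163) and the plane at (193,202).

There are two pack-shaped things: the blue one at (333,237), and a purple one lying loose at (253,210). The blue one with the yellow lip, seated in the dock, fits the description. I'll confirm it in a crop and measure.

Run:
```python
from h import *
z=np.load("top0.npz");a,P=z["a"],z["P"]; s=np.load("side0.npz")
c1=cv2.resize(a[180:320,280:390],None,fx=4,fy=4,interpolation=cv2.INTER_CUBIC)
c2=cv2.resize(s["a"][220:310,250:400],None,fx=2.3,fy=2.3,interpolation=cv2.INTER_CUBIC)
o=np.zeros((560,790,3),np.uint8);o[:,:440]=c1;o[:c2.shape[0],440:440+c2.shape[1]]=c2
cv2.imwrite("pics/crop.png",o[...,::-1])
def rect(Q):
    (c,w,an)=cv2.minAreaRect((Q[:,:2]*1000).astype(np.float32)); return np.round(c,1),np.round(w,1),round(an,1)
def rep(name,a,P,m,zlo,zhi):
    m=m&(P[...,2]>zlo)&(P[...,2]<zhi); n,l,st,_=cv2.connectedComponentsWithStats(m.astype(np.uint8))
    for i in range(1,n):
        if st[i,4]<25: continue
        Q=P[l==i]; print(name,st[i,:5],rect(Q),np.round(np.median(Q,0),4))
for nm,zz in(("top",z),("side",s)):
    a,P=zz["a"],zz["P"]; hsv=cv2.cvtColor(a,cv2.COLOR_RGB2HSV).astype(int);H,S,V=hsv[...,0],hsv[...,1],hsv[...,2]
    w=(P[...,0]>.2)&(P[...,0]<.8)&(abs(P[...,1])<.5)
    print(nm)
    rep("mat",a,P,w&(H>65)&(H<90)&(S>100),-.01,.02)
    rep("blue",a,P,w&(H>100)&(H<122)&(S>130)&(V>60),0,.08)
    rep("lip",a,P,w&(H>20)&(H<32)&(S>170),.025,.08)
    rep("roof",a,P,w&(S<50),.037,.048)
    rep("base",a,P,w&(V<45),-.003,.012)
    rep("redtop",a,P,w&((H<6)|(H>174))&(S>130),.048,.062)
    rep("brass",a,P,w&(H>14)&(H<28)&(S>140),.012,.06)
    for k,(u,v,r) in dict(jar=(427,193,20),cup=(490,163,28),plane=(193,202,22)).items():
        if nm=="top":
            q=P[v-r:v+r,u-r:u+r].reshape(-1,3);q=q[q[:,2]>.03];print(k,rect(q),q[:,2].max())
    rep("high",a,P,w,.05,.3)
```

```text
top
mat [ 427  268   81   93 5721] (array([ 436.5, -333.5]), array([153.1, 181.5]), 89.8) [ 0.4342 -0.3316  0.0024]
blue [324 226  21  15 292] (array([597.4, -71.5]), array([39.7, 28.4]), 89.1) [ 0.5976 -0.0716  0.0342]
roof [492 152   8   6  27] (array([ 751.4, -398.7]), array([15.6,  4.3]), 53.1) [ 0.7509 -0.3996  0.0424]
roof [473 163  19  17  44] (array([ 712.4, -365.4]), array([47.8, 11.8]), 45.7) [ 0.7082 -0.3618  0.0422]
roof [497 163   7  12  25] (array([ 720.6, -407.3]), array([ 4.2, 23.5]), 67.0) [ 0.7228 -0.4082  0.0435]
roof [ 307  193   56   35 1635] (array([642.9, -73.9]), array([108. ,  66.6]), 87.0) [ 0.6441 -0.0744  0.0424]
roof [186 208   9   5  34] (array([646.6, 211.6]), array([16.9,  9.5]), 88.3) [0.6468 0.2119 0.0398]
base [ 308  226   49   86 3074] (array([530.5, -68. ]), array([ 94.2, 170.5]), 87.3) [ 0.5106 -0.0664  0.0045]
redtop [145 267  34  49 916] (array([488.2, 259.9]), array([87.8, 60.1]), 5.3) [0.4876 0.2542 0.0545]
brass [186 186  15  33 148] (array([668.3, 209.2]), array([64.4, 26.5]), 4.1) [0.6729 0.2006 0.0209]
brass [325 243  18   7 104] (array([
[... 2039 characters left out ...]
y([496.3, 213.1]), array([42.7, 10.5]), 8.1) [0.4964 0.2123 0.027 ]
brass [322 251  10  17 115] (array([576., -70.]), array([41. , 12.5]), 89.2) [ 0.5758 -0.0786  0.0377]
brass [482 373   8  14  42] (array([ 737.1, -380.1]), array([6. , 3.8]), 42.2) [ 0.7372 -0.3802  0.0455]
high [  64  119   54   77 1906] (array([222.,  14.]), array([ 45.7, 136.5]), 0.9) [ 0.2288 -0.0303  0.2618]
high [240 157  42  21 550] (array([492.2, 258.7]), array([89.4, 65.3]), 4.8) [0.4914 0.2522 0.0558]
high [399 298  28  32 710] (array([ 673.2, -257.1]), array([43. , 42.4]), 33.9) [ 0.6694 -0.2632  0.0749]
high [ 462  311   72   91 2443] (array([ 731.9, -385. ]), array([65.7, 68.2]), 83.2) [ 0.7348 -0.3805  0.0759]
```

View pics/crop.png

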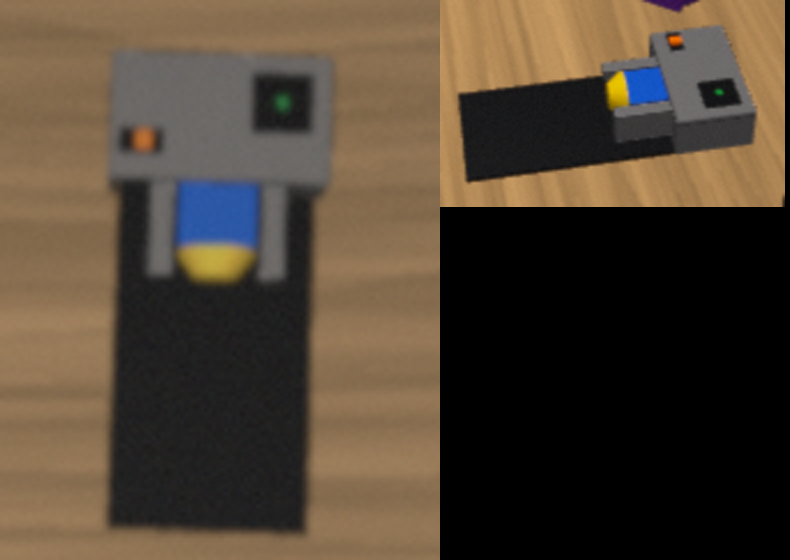

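The crop confirms it: the blue pack with the yellow lip is seated in the dock, and the purple one is a decoy. The dock's x axis is at about -3° with the mouth near (0.6125, -0.0733). The checker faces -y with its plate face near (0.4945, 0.212). I'll start moving towards the hooking gap with the fingers shut and the tool's x axis along the dock's x.

Call:
carry_out(steps=[0.08,-0.045,0,0,0,0.2,0,0.15,-0.085,0,0,0,0.4,0,0.22,-0.125,0,0,0,0.6,0,0.29,-0.165,0,0,0,0.686,0,0.36,-0.203,0,0,0,0.686,0])

```text
time: 0.52
ee_pos: [0.3019, -0.3762, 0.2185]
tool_rot: [[0.998, -0.056, -0.0], [-0.056, -0.998, 0.0], [-0.0, -0.0, -1.0]]
contact_force: [0.2, -0.1, 0.4]
gripper_width: 0.0644
finger_force: 0.0
```

```bash
cat >> h.py <<'E'
def plan(x,y,z,yaw):
    "print the shift (normalised, tool axes) and turn about z to a tool-down pose"
    s=sensors.state(); R=s["tool_rot"]; p=s["ee_pos"]; d=R.T@(np.array([x,y,z])-p)/.5
    yw=np.arctan2(R[1,0],R[0,0]); t=[[np.cos(yaw),np.sin(yaw),0],[np.sin(yaw),-np.cos(yaw),0],[0,0,-1]]
    r=cv2.Rodrigues(R.T@np.array(t,float))[0].ravel()/.5
    print("t",s["time"],"p",p.round(4),"yaw",yw.round(4),"z",R[:,2].round(4),"F",s["contact_force"].round(2),"w",round(s["gripper_width"],4),"ff",s["finger_force"]); print("d",d.round(4),"turn",r.round(4))
E
python3 -c "
from h import *
plan(.5955,-.0724,.1,-.052)"
```

```text
t 0.5167 p [ 0.3019 -0.3762  0.2185] yaw -0.0557 z [-2.e-04  4.e-04 -1.e+00] F [ 0.15 -0.12  0.41] w 0.0644 ff 0.0
d [ 0.5526 -0.6392  0.2371] turn [-0.0008  0.0004 -0.0073]
```

Call:
carry_out(steps=[0.054,-0.062,0,0,0,0,0,0.108,-0.124,0,0,0,0,0,0.162,-0.186,0,0,0,0,0,0.216,-0.248,0,0,0,0,0,0.27,-0.31,0,0,0,0,0])

```text
time: 0.93
ee_pos: [0.4449, -0.2285, 0.2186]
tool_rot: [[0.999, -0.052, -0.0], [-0.052, -0.999, 0.0], [-0.0, -0.0, -1.0]]
contact_force: [0.3, -0.3, 0.7]
gripper_width: 0.0311
finger_force: 0.0
```

Call:
carry_out(steps=[0.05,-0.06,0.02,0,0,0,0,0.11,-0.12,0.06,0,0,0,0,0.17,-0.18,0.12,0,0,0,0,0.23,-0.25,0.18,0,0,0,0,0.276,-0.315,0.23,0,0,0,0])

```text
time: 1.35
ee_pos: [0.5723, -0.1005, 0.1206]
tool_rot: [[0.999, -0.052, -0.0], [-0.052, -0.999, -0.0], [-0.0, 0.0, -1.0]]
contact_force: [0.5, -1.1, 1.3]
gripper_width: 0.0011
finger_force: 0.0
```

```bash
python3 -c "
from h import *
plan(.5955,-.0724,.038,-.052)"
```

```text
t 1.35 p [ 0.5723 -0.1005  0.1206] yaw -0.0522 z [-2.e-04 -0.e+00 -1.e+00] F [ 0.48 -1.07  1.29] w 0.0011 ff 0.0
d [ 0.0434 -0.0586  0.1652] turn [ 0.      0.0003 -0.0004]
```

Call:
carry_out(steps=[0.025,-0.03,0.03,0,0,0,0,0.0434,-0.0586,0.07,0,0,0,0,0.0434,-0.0586,0.1,0,0,0,0,0.0434,-0.0586,0.1,0,0,0,0,0.0434,-0.0586,0.1,0,0,0,0])

```text
time: 1.77
ee_pos: [0.5939, -0.0738, 0.0714]
tool_rot: [[0.999, -0.052, -0.002], [-0.052, -0.999, 0.0], [-0.002, -0.0, -1.0]]
contact_force: [-0.7, -0.0, 0.8]
gripper_width: 0.0003
finger_force: 0.0
```

```bash
python3 -c "
from h import *
plan(.5955,-.0724,.038,-.052)
a,d,P=grab('side'); cv2.imwrite('pics/hook1.png',cv2.resize(a[170:310,250:410],None,fx=4,fy=4,interpolation=cv2.INTER_CUBIC)[...,::-1])"
```

```text
t 1.7667 p [ 0.5939 -0.0738  0.0714] yaw -0.052 z [-1.9e-03  3.0e-04 -1.0e+00] F [-0.68 -0.04  0.83] w 0.0003 ff 0.0
d [ 0.0031 -0.0029  0.0669] turn [-0.0005  0.0039 -0.0001]
```

View pics/hook1.png

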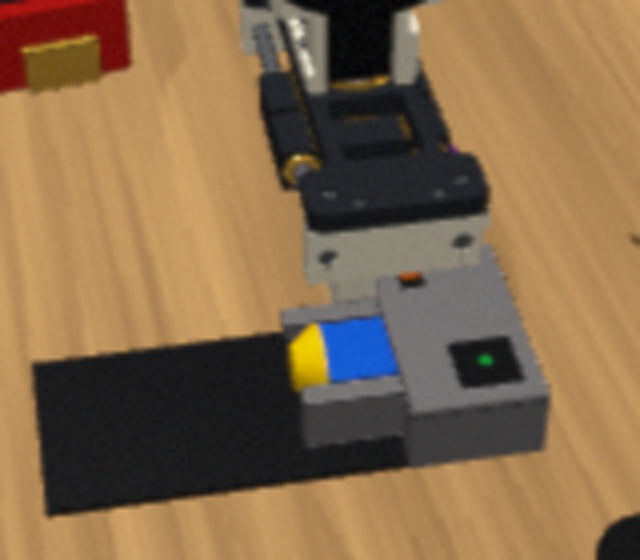

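The fingers are above the gap, but a wide part of the gripper shows near the tip at crop (310–485, 230–290). I'll project the tip and measure that part before going down.

```bash
python3 -c "
from h import *
a,d,P=grab('side')
p=sensors.state()['ee_pos'];c=imaging.calibration('side')
print((cv2.projectPoints(np.array([p,p+[0,0,.084],p+[-.007,0,0]]),c['rvec'],c['tvec'],c['camera_matrix'],None)[0].reshape(-1,2)-[250,170])*4)
Q=P.reshape(-1,3);w=Q[(abs(Q[:,0]-p[0])<.08)&(abs(Q[:,1]-p[1])<.12)&(Q[:,2]>.05)&(Q[:,2]<.25)]
for z in np.arange(.06,.2,.01):
    q=w[abs(w[:,2]-z)<.005]
    if len(q)>3: print(round(z,3),len(q),((q.min(0)-p)*1e3).round(),((q.max(0)-p)*1e3).round())
"
```

```text
[[344.44257517 290.59250087]
 [346.41415669 144.97292433]
 [329.74915905 292.95093653]]
0.07 4 [-7. -8. -1.] [9. 7. 2.]
0.08 17 [ -8. -16.   3.] [ 9. -3. 12.]
0.09 42 [ -8. -18.  12.] [11. -5. 21.]
0.16 186 [-38. -89.  84.] [32. 81. 92.]
0.17 352 [-38. -90.  92.] [ 36.  86. 102.]
0.18 631 [-38. -95. 102.] [ 38.  85. 112.]
0.19 323 [-38. -98. 112.] [ 32.  83. 122.]
0.2 1111 [-38. -98. 122.] [ 33.  94. 132.]
```

Call:
carry_out(steps=[0,0,0.014,0,0,0,0,0,0,0.028,0,0,0,0,0,0,0.042,0,0,0,0,0,0,0.056,0,0,0,0,0,0,0.066,0,0,0,0])

```text
time: 2.28
ee_pos: [0.5941, -0.0739, 0.0379]
tool_rot: [[0.999, -0.052, -0.001], [-0.052, -0.999, 0.0], [-0.001, -0.0, -1.0]]
contact_force: [0.6, -0.3, -0.9]
gripper_width: 0.0006
finger_force: 0.0
```

Call:
carry_out(steps=[0,0,0,0,0,0,0,-0.003,0,0,0,0,0,0,-0.006,0,0,0,0,0,0,-0.009,0,0,0,0,0,0,-0.012,0,0,0,0,0,0])

```text
time: 2.7
ee_pos: [0.5886, -0.0735, 0.0393]
tool_rot: [[0.999, -0.052, 0.001], [-0.052, -0.999, -0.0], [0.001, 0.0, -1.0]]
contact_force: [1.7, -0.1, -0.4]
gripper_width: 0.0006
finger_force: 0.4
```

```bash
python3 -c "
from h import *
plan(.5955,-.0724,.038,-.052)"
```

```text
t 2.7 p [ 0.5886 -0.0735  0.0393] yaw -0.0521 z [ 8.e-04 -1.e-04 -1.e+00] F [ 1.68 -0.12 -0.42] w 0.0006 ff 0.4378295224159956
d [ 0.0136 -0.0029  0.0026] turn [ 0.0002 -0.0016 -0.0003]
```

Call:
carry_out(steps=[-0.005,0,0.002,0,0,0,0,-0.01,0,0.002,0,0,0,0,-0.015,0,0.002,0,0,0,0,-0.02,0,0.002,0,0,0,0,-0.025,0,0.002,0,0,0,0])

```text
time: 3.12
ee_pos: [0.5768, -0.0731, 0.0386]
tool_rot: [[0.999, -0.052, 0.002], [-0.052, -0.999, -0.001], [0.002, 0.0, -1.0]]
contact_force: [1.4, 1.4, 0.6]
gripper_width: 0.0005
finger_force: 0.7
```

```bash
python3 -c "
from h import *
plan(.5955,-.0724,.038,-.052)"
```

```text
t 3.1167 p [ 0.5768 -0.0731  0.0386] yaw -0.0522 z [ 2.4e-03 -6.0e-04 -1.0e+00] F [1.36 1.35 0.6 ] w 0.0005 ff 0.7168134975256635
d [ 0.0374 -0.0034  0.0013] turn [ 0.0009 -0.0048 -0.0005]
```

Call:
carry_out(steps=[-0.007,0,0,0,0,0,0,-0.014,0,0,0,0,0,0,-0.021,0,0,0,0,0,0,-0.028,0,0,0,0,0,0,-0.035,0,0,0,0,0,0])

```text
time: 3.53
ee_pos: [0.5581, -0.0719, 0.0379]
tool_rot: [[0.999, -0.052, -0.0], [-0.052, -0.999, 0.0], [-0.0, -0.0, -1.0]]
contact_force: [1.0, -0.1, 0.5]
gripper_width: 0.0002
finger_force: 0.6
```

```bash
cat >> h.py <<'E'
def pack(n="side"):
    a,d,P=grab(n); h=cv2.cvtColor(a,cv2.COLOR_RGB2HSV).astype(int);H,S,V=h[...,0],h[...,1],h[...,2]
    w=(P[...,0]>.2)&(P[...,0]<.8)&(abs(P[...,1])<.5)&(P[...,2]<.3)
    for k,m in(("blue",(H>100)&(H<122)&(S>130)&(V>50)),("lip",(H>20)&(H<32)&(S>170)),("brass",(H>14)&(H<28)&(S>130)&(P[...,2]>.01))):
        k2,l,st,_=cv2.connectedComponentsWithStats((m&w).astype(np.uint8))
        for i in range(1,k2):
            if st[i,4]>25:
                Q=P[l==i]; r=cv2.minAreaRect((Q[:,:2]*1000).astype(np.float32)); print(n,k,st[i],np.round(r[0],1),np.round(r[1],1),round(r[2],1),"z",np.percentile(Q[:,2],[2,50,98]).round(4))
    return a,d,P
E
python3 -c "
from h import *
plan(.5955,-.0724,.038,-.052); pack()"
```

```text
t 3.5333 p [ 0.5581 -0.0719  0.0379] yaw -0.0522 z [-3.e-04  1.e-04 -1.e+00] F [ 1.01 -0.14  0.47] w 0.0002 ff 0.6240834156051278
d [ 0.0748 -0.0029 -0.0001] turn [-0.0001  0.0006 -0.0004]
side blue [315 255  35  23 387] [ 592.2 -107. ] [66.  86.5] 19.9 z [0.0088 0.0349 0.0376]
side lip [339 174  14   8  38] [639.7  68.7] [326.6  28.3] 69.0 z [0.0191 0.0223 0.2189]
side lip [305 259  10  15 114] [540.1 -98.1] [121.9  15.1] 82.5 z [0.0051 0.0328 0.0445]
side brass [338 172  16  14 117] [639.4  68.2] [335.   31.3] 68.5 z [0.0113 0.0215 0.2182]
side brass [256 179  20  14 211] [496.4 213.8] [43.4 11.1] 5.3 z [0.0111 0.0266 0.0408]
side brass [311 207  15   4  31] [561.5 -77.9] [26.9 14.9] 1.6 z [0.1546 0.1611 0.1682]
side brass [299 227  10   7  31] [ 533.6 -106.1] [11.5 24.4] 31.3 z [0.1321 0.1407 0.1498]
side brass [306 259   9  15 109] [ 538.1 -112.6] [92.9 15.4] 80.8 z [0.0179 0.0344 0.0458]
side brass [482 327  28  60 282] [ 743.5 -374.6] [22.6  6.8] 41.3 z [0.0335 0.1041 0.1437]
side brass [475 332   8  51 206] [ 712.8 -377.5] [ 5.8 21.5] 63.3 z [0.0513 0.1204 0.1531]
side brass [486 345  37  44 251] [ 734.6 -402.6] [ 4.8 21.1] 24.0 z [0.0503 0.1239 0.1633]
```

Call:
carry_out(steps=[-0.02,0,0,0,0,0,0,-0.04,0,0,0,0,0,0,-0.06,0,0,0,0,0,0,-0.08,0,0,0,0,0,0,-0.1,0,0,0,0,0,0])

```text
time: 4.0
ee_pos: [0.508, -0.0693, 0.0379]
tool_rot: [[0.999, -0.052, -0.0], [-0.052, -0.999, 0.0], [-0.0, -0.0, -1.0]]
contact_force: [1.4, 0.2, 0.5]
gripper_width: 0.0003
finger_force: 0.5
```

Call:
carry_out(steps=[-0.016,0,0,0,0,0,0,-0.028,0,0,0,0,0,0,-0.036,0,0,0,0,0,0,-0.042,0,0,0,0,0,0,-0.042,0,0,0,0,0,0])

```text
time: 4.42
ee_pos: [0.4872, -0.0682, 0.0379]
tool_rot: [[0.999, -0.052, -0.001], [-0.052, -0.999, 0.0], [-0.001, -0.0, -1.0]]
contact_force: [0.4, 0.4, 0.4]
gripper_width: 0.0004
finger_force: 0.0
```

Call:
carry_out(steps=[0.014,0,0,0,0,0,0,0.014,0,-0.04,0,0,0,0,0.014,0,-0.09,0,0,0,0.5,0.014,0,-0.14,0,0,0,1,0.014,0,-0.14,0,0,0,1])

```text
time: 4.83
ee_pos: [0.4975, -0.0691, 0.112]
tool_rot: [[0.999, -0.052, 0.006], [-0.052, -0.999, -0.001], [0.006, 0.001, -1.0]]
contact_force: [-0.0, 0.2, 0.4]
gripper_width: 0.0158
finger_force: 0.0
```

```bash
python3 -c "
from h import *
plan(.512,-.0684,.009,-.052)
for n in('side','top'):
    a,d,P=pack(n); np.savez(n+'1.npz',a=a,d=d,P=P); cv2.imwrite(f'pics/{n}1.png',a[...,::-1])" | grep -v brass
```

```text
t 4.8333 p [ 0.4975 -0.0691  0.112 ] yaw -0.0521 z [ 0.0062 -0.0014 -1.    ] F [-0.04  0.24  0.36] w 0.0158 ff 0.0
d [ 0.0276 -0.0031  0.2061] turn [ 0.0022 -0.0126 -0.0002]
side blue [ 276  253   44   30 1007] [523.9 -57. ] [68.7 85.5] 87.1 z [0.0068 0.0342 0.0372]
side lip [324 174  29  10 110] [672.6 207.2] [27.9 67.4] 89.1 z [0.019  0.0221 0.0253]
side lip [268 258   9  21 132] [472.4 -54.2] [12.9 67.5] 0.4 z [0.0049 0.035  0.0465]
```

```bash
python3 -c "
from h import *
z=np.load('side1.npz');a,P=z['a'],z['P'];h=cv2.cvtColor(a,cv2.COLOR_RGB2HSV).astype(int);H,S,V=h[...,0],h[...,1],h[...,2]
m=(H>100)&(H<122)&(S>130)&(V>50)&(P[...,2]>.033)&(P[...,2]<.039);Q=P[m]
print(m.sum(),cv2.minAreaRect((Q[:,:2]*1000).astype(np.float32)))
m=(H>20)&(H<32)&(S>170)&(P[...,2]>.036)&(P[...,2]<.05)&(P[...,1]<0)&(P[...,0]<.55);Q=P[m]
print(m.sum(),cv2.minAreaRect((Q[:,:2]*1000).astype(np.float32)))
cv2.imwrite('pics/s1c.png',cv2.resize(a[190:330,230:400],None,fx=4,fy=4,interpolation=cv2.INTER_CUBIC)[...,::-1])"
```

```text
577 ((520.3837890625, -69.78274536132812), (41.08800506591797, 79.10872650146484), 87.07058715820312)
63 ((472.8835144042969, -68.05709838867188), (27.55536651611328, 11.564458847045898), 88.5050048828125)
```

View pics/s1c.png

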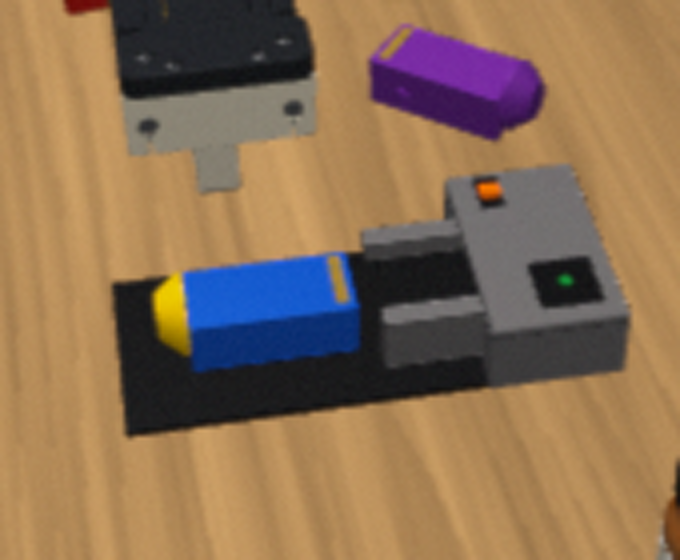

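The pack is clear of the cheeks, straight on the apron, with its centre near (0.512, -0.069). I'll open the fingers, straddle its sides and grip.

Call:
carry_out(steps=[0.023,-0.002,0.02,0,0,0,1,0.023,-0.002,0.05,0,0,0,1,0.023,-0.002,0.08,0,0,0,1,0.023,-0.002,0.1,0,0,0,1,0.023,-0.002,0.1,0,0,0,1])

```text
time: 5.35
ee_pos: [0.5047, -0.0679, 0.0553]
tool_rot: [[0.999, -0.052, -0.005], [-0.052, -0.999, 0.001], [-0.005, -0.001, -1.0]]
contact_force: [0.2, 0.3, 0.1]
gripper_width: 0.0573
finger_force: 0.0
```

Call:
carry_out(steps=[0,0,0,0,0,0,1,0,0,0,0,0,0,1,0,0,0.01,0,0,0,1,0,0,0.03,0,0,0,1,0,0,0.05,0,0,0,1])

```text
time: 5.77
ee_pos: [0.5065, -0.0683, 0.0326]
tool_rot: [[0.999, -0.052, 0.001], [-0.052, -0.999, -0.0], [0.001, 0.0, -1.0]]
contact_force: [-0.0, -0.3, -0.7]
gripper_width: 0.0904
finger_force: 0.0
```

```bash
python3 -c "
from h import *
plan(.510,-.0690,.010,-.052)"
```

```text
t 5.7667 p [ 0.5065 -0.0683  0.0326] yaw -0.0522 z [ 1.2e-03 -3.0e-04 -1.0e+00] F [-0.01 -0.27 -0.69] w 0.0904 ff 0.0
d [0.007  0.001  0.0452] turn [ 0.0005 -0.0024 -0.0004]
```

Call:
carry_out(steps=[0.006,0,0.015,0,0,0,1,0.006,0,0.03,0,0,0,1,0.006,0,0.044,0,0,0,1,0.006,0,0.044,0,0,0,1,0.006,0,0.044,0,0,0,0.6])

```text
time: 6.18
ee_pos: [0.5089, -0.0683, 0.0105]
tool_rot: [[0.999, -0.052, -0.001], [-0.052, -0.999, 0.0], [-0.001, -0.0, -1.0]]
contact_force: [0.6, 0.6, -0.3]
gripper_width: 0.0896
finger_force: 0.0
```

Call:
carry_out(steps=[0,0,0,0,0,0,0.55,0,0,0,0,0,0,0.5,0,0,0,0,0,0,0.4,0,0,0,0,0,0,0.35,0,0,0,0,0,0,0.3], force=30)

```text
time: 6.6
ee_pos: [0.5093, -0.0684, 0.0112]
tool_rot: [[0.999, -0.052, 0.0], [-0.052, -0.999, -0.0], [0.0, 0.0, -1.0]]
contact_force: [-0.8, -0.1, -0.7]
gripper_width: 0.0577
finger_force: 0.0
```

Call:
carry_out(steps=[0,0,0,0,0,0,0.2,0,0,0,0,0,0,0.2,0,0,0,0,0,0,0.2,0,0,0,0,0,0,0.2,0,0,0,0,0,0,0.2], force=30)

```text
time: 7.02
ee_pos: [0.5092, -0.0684, 0.011]
tool_rot: [[0.999, -0.052, -0.0], [-0.052, -0.999, 0.0], [-0.0, -0.0, -1.0]]
contact_force: [0.5, 0.2, 0.9]
gripper_width: 0.0401
finger_force: 30.0
```

```bash
python3 -c "
from h import *
plan(.510,-.0690,.010,-.052)"
```

```text
t 7.0167 p [ 0.5092 -0.0684  0.011 ] yaw -0.0522 z [-0.  0. -1.] F [0.5  0.21 0.86] w 0.0401 ff 29.997739791870117
d [0.0017 0.0012 0.002 ] turn [-0.0001  0.     -0.0004]
```

Call:
carry_out(steps=[0,0,-0.02,0,0,0,0.2,0,0,-0.05,0,0,0,0.2,0,0,-0.09,0,0,0,0.2,0,0,-0.13,0,0,0,0.2,0,0,-0.17,0,0,0,0.2])

```text
time: 7.43
ee_pos: [0.5089, -0.0683, 0.0974]
tool_rot: [[0.999, -0.052, -0.0], [-0.052, -0.999, 0.0], [-0.0, -0.0, -1.0]]
contact_force: [0.3, 0.5, -2.1]
gripper_width: 0.04
finger_force: 30.0
```

Call:
carry_out(steps=[0,-0.024,0,0,0,-0.2,0.2,0,-0.048,0,0,0,-0.4,0.2,0,-0.072,0,0,0,-0.6,0.2,0,-0.096,0,0,0,-0.8,0.2,0,-0.12,0,0,0,-1,0.2])

```text
time: 7.85
ee_pos: [0.5122, -0.0079, 0.0966]
tool_rot: [[0.899, 0.437, 0.0], [0.437, -0.899, -0.0], [0.0, 0.0, -1.0]]
contact_force: [-0.4, -0.6, -1.0]
gripper_width: 0.0395
finger_force: 30.0
```

Call:
carry_out(steps=[0.01,-0.022,0,0,0,-0.2,0.2,0.02,-0.043,0,0,0,-0.4,0.2,0.031,-0.065,0,0,0,-0.6,0.2,0.042,-0.086,0,0,0,-0.8,0.2,0.052,-0.108,0,0,0,-1,0.2])

```text
time: 8.27
ee_pos: [0.5123, 0.052, 0.0965]
tool_rot: [[0.579, 0.815, 0.0], [0.815, -0.579, -0.0], [0.0, 0.0, -1.0]]
contact_force: [0.6, -0.2, -1.4]
gripper_width: 0.0397
finger_force: 30.0
```

Call:
carry_out(steps=[0.016,-0.012,0,0,0,-0.2,0.2,0.032,-0.023,0,0,0,-0.4,0.2,0.049,-0.035,0,0,0,-0.6,0.2,0.065,-0.046,0,0,0,-0.8,0.2,0.081,-0.058,0,0,0,-1,0.2])

```text
time: 8.68
ee_pos: [0.5123, 0.1018, 0.0965]
tool_rot: [[0.118, 0.993, -0.0], [0.993, -0.118, -0.0], [-0.0, 0.0, -1.0]]
contact_force: [1.1, 1.2, -3.6]
gripper_width: 0.0399
finger_force: 30.0
```

```bash
python3 -c "
from h import *
plan(.5031,.1224,.06,1.667)"
```

```text
t 8.6833 p [0.5123 0.1018 0.0965] yaw 1.4528 z [-0. -0. -1.] F [ 1.09  1.22 -3.59] w 0.0399 ff 29.995156824588776
d [ 0.0388 -0.0232  0.073 ] turn [-0.000e+00  1.000e-04 -4.284e-01]
```

Call:
carry_out(steps=[0.01,-0.006,0.02,0,0,-0.12,0.2,0.02,-0.012,0.045,0,0,-0.25,0.2,0.03,-0.018,0.07,0,0,-0.36,0.2,0.038,-0.023,0.09,0,0,-0.43,0.2,0.038,-0.023,0.09,0,0,-0.43,0.2])

```text
time: 9.1
ee_pos: [0.5019, 0.1219, 0.0498]
tool_rot: [[-0.094, 0.996, -0.003], [0.996, 0.094, -0.0], [-0.0, -0.003, -1.0]]
contact_force: [-0.5, 0.2, -2.0]
gripper_width: 0.0401
finger_force: 30.0
```

Call:
carry_out(steps=[0,0,0.02,0,0,0,0.2,0,0,0.04,0,0,0,0.2,0,0,0.06,0,0,0,0.2,0,0,0.072,0,0,0,0.2,0,0,0.072,0,0,0,0.2])

```text
time: 9.52
ee_pos: [0.5027, 0.1212, 0.0136]
tool_rot: [[-0.091, 0.996, -0.002], [0.996, 0.091, -0.0], [-0.0, -0.002, -1.0]]
contact_force: [0.4, -0.5, -2.2]
gripper_width: 0.04
finger_force: 30.0
```

```bash
python3 -c "
from h import *
plan(.5031,.1224,.015,1.667)
a,d,P=grab('side');np.savez('side2.npz',a=a,d=d,P=P)
cv2.imwrite('pics/s2c.png',cv2.resize(a[140:280,190:340],None,fx=4,fy=4,interpolation=cv2.INTER_CUBIC)[...,::-1])
h=cv2.cvtColor(a,cv2.COLOR_RGB2HSV).astype(int);H,S,V=h[...,0],h[...,1],h[...,2]
for k,m in (('blue',(H>100)&(H<122)&(S>130)&(V>50)&(P[...,2]<.08)&(P[...,2]>.034)),('brass',(H>14)&(H<28)&(S>130)&(P[...,2]>.01)&(P[...,2]<.05)&(P[...,0]<.6)&(P[...,1]>.08)),('lip',(H>20)&(H<32)&(S>170)&(P[...,0]<.6)&(P[...,2]<.08)&(P[...,1]>0))):
    n,l,st,_=cv2.connectedComponentsWithStats(m.astype(np.uint8))
    for i in range(1,n):
        Q=P[l==i]
        if len(Q)>10: print(k,len(Q),cv2.minAreaRect((Q[:,:2]*1000).astype(np.float32)),Q.min(0),Q.max(0),st[i])
"
```

```text
t 9.5167 p [0.5027 0.1212 0.0136] yaw 1.6621 z [-2.2e-03 -3.0e-04 -1.0e+00] F [ 0.41 -0.47 -2.23] w 0.04 ff 29.997200667858124
d [ 0.0023  0.0011 -0.0029] turn [-0.0045  0.0002 -0.0099]
blue 263 ((503.66290283203125, 127.45430755615234), (41.663978576660156, 70.53799438476562), 8.670764923095703) [0.4854113  0.08955426 0.03437284] [0.52595904 0.16527976 0.06878578] [265 191  21  23 263]
brass 462 ((-11.017715454101562, 1879.0018310546875), (43.254783630371094, 257.8040466308594), 88.49958801269531) [-0.13983175  1.85628555  0.01008242] [0.11802712 1.90079812 0.0499194 ] [ 92   8  57  13 462]
brass 312 ((-271.5458984375, 1878.46044921875), (164.54632568359375, 36.37226104736328), 1.1807019710540771) [-0.35408669  1.85945465  0.01001475] [-0.18906622  1.89823458  0.0497055 ] [ 47  12  37  13 312]
brass 15 ((506.97979736328125, 213.98590087890625), (20.19198989868164, 7.17464017868042), 11.269247055053711) [0.49659654 0.21150969 0.03738506] [0.51618007 0.219477   0.0408608 ] [265 179   9   3  15]
brass 51 ((506.1195983886719, 212.07330322265625), (24.260400772094727, 6.925925254821777), 4.5869035720825195) [0.49387725 0.20893873 0.01079217] [0.51813897 0.21614542 0.02633952] [265 185  11   7  51]
brass 98 ((508.58331298828125, 84.54925537109375), (37.81404495239258, 9.005573272705078), 1.2861285209655762) [0.48967615 0.08000052 0.01458409] [0.52741521 0.08920983 0.04998813] [270 208  18  16  98]
lip 201 ((507.8522033691406, 80.24067687988281), (35.58514404296875, 16.238330841064453), 4.556219577789307) [0.48967615 0.07205257 0.01566506] [0.52521758 0.0891545  0.04889855] [270 209  17  15 201]
```

View pics/s2c.png

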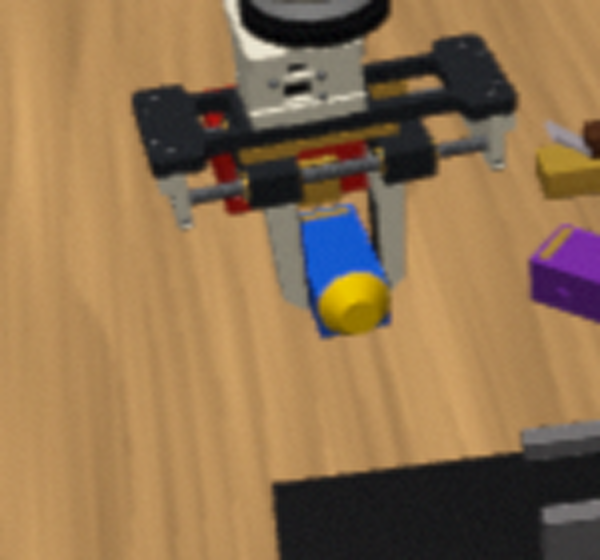

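Call:
carry_out(steps=[0.015,0.001,-0.003,0,0,-0.01,0.2,0.032,0.001,-0.003,0,0,-0.01,0.2,0.05,0.001,-0.003,0,0,-0.01,0.2,0.062,0.001,-0.003,0,0,-0.01,0.2,0.064,0.001,-0.003,0,0,-0.01,0.2])

```text
time: 9.98
ee_pos: [0.5009, 0.1549, 0.0167]
tool_rot: [[-0.098, 0.995, 0.001], [0.995, 0.098, 0.0], [0.0, 0.001, -1.0]]
contact_force: [-0.0, 0.0, -2.5]
gripper_width: 0.0394
finger_force: 30.0
```

Call:
carry_out(steps=[0,0,0,0,0,0,0.2,0,0,0,0,0,0,0.2,0,0,0,0,0,0,0.2,0,0,0,0,0,0,0.2,0,0,0,0,0,0,0.2])

```text
time: 10.4
ee_pos: [0.501, 0.1532, 0.0165]
tool_rot: [[-0.096, 0.995, -0.0], [0.995, 0.096, -0.0], [-0.0, -0.0, -1.0]]
contact_force: [0.1, -0.3, -2.1]
gripper_width: 0.0397
finger_force: 30.0
```

Call:
carry_out(steps=[0.002,0,0,0,0,0,0.2,0.004,0,0,0,0,0,0.2,0.006,0,0,0,0,0,0.2,0.008,0,0,0,0,0,0.2,0.008,0,0,0,0,0,0.2])

```text
time: 10.82
ee_pos: [0.5005, 0.1577, 0.0165]
tool_rot: [[-0.097, 0.995, 0.0], [0.995, 0.097, 0.0], [0.0, 0.0, -1.0]]
contact_force: [-0.6, -0.9, -1.2]
gripper_width: 0.0398
finger_force: 30.0
```

```bash
cat > f.py <<'E'
from h import *
s=sensors.state(); n=np.array([-.096,.995,0]); print(s["time"],"adv",((s["ee_pos"]-[.4945,.212,0])@n*1e3).round(2),"Fn",(s["contact_force"]@n).round(2),"p",s["ee_pos"].round(4),s["contact_force"].round(2))
E
python3 f.py
```

```text
10.8167 adv -54.65 Fn -0.84 p [0.5005 0.1577 0.0165] [-0.59 -0.9  -1.23]
```

Call:
carry_out(steps=[0.002,0,0,0,0,0,0.2,0.004,0,0,0,0,0,0.2,0.005,0,0,0,0,0,0.2,0.006,0,0,0,0,0,0.2,0.006,0,0,0,0,0,0.2])

```text
time: 11.23
ee_pos: [0.5002, 0.1605, 0.0165]
tool_rot: [[-0.097, 0.995, 0.0], [0.995, 0.097, 0.0], [0.0, 0.0, -1.0]]
contact_force: [-0.7, 0.0, -1.3]
gripper_width: 0.0399
finger_force: 30.0
```

```bash
python3 f.py
```

```text
11.2333 adv -51.77 Fn 0.09 p [0.5002 0.1605 0.0165] [-0.73  0.02 -1.27]
```

Call:
carry_out(steps=[0.001,0,0,0,0,0,0.2,0.002,0,0,0,0,0,0.2,0.003,0,0,0,0,0,0.2,0.004,0,0,0,0,0,0.2,0.004,0,0,0,0,0,0.2])

```text
time: 11.65
ee_pos: [0.5001, 0.1625, 0.0165]
tool_rot: [[-0.097, 0.995, 0.0], [0.995, 0.097, 0.0], [0.0, 0.0, -1.0]]
contact_force: [0.8, 0.4, -1.9]
gripper_width: 0.04
finger_force: 30.0
```

```bash
python3 f.py
```

```text
11.65 adv -49.78 Fn 0.35 p [0.5001 0.1625 0.0165] [ 0.84  0.43 -1.87]
```

Call:
carry_out(steps=[0.001,0,0,0,0,0,0.2,0.002,0,0,0,0,0,0.2,0.003,0,0,0,0,0,0.2,0.004,0,0,0,0,0,0.2,0.004,0,0,0,0,0,0.2])

```text
time: 12.07
ee_pos: [0.4998, 0.1645, 0.0165]
tool_rot: [[-0.097, 0.995, -0.0], [0.995, 0.097, -0.0], [0.0, -0.0, -1.0]]
contact_force: [-0.0, 0.0, -2.3]
gripper_width: 0.0399
finger_force: 30.0
```

```bash
python3 f.py
```

```text
12.0667 adv -47.75 Fn 0.01 p [0.4998 0.1645 0.0165] [-0.03  0.01 -2.29]
```

Call:
carry_out(steps=[0.001,0,0,0,0,0,0.2,0.002,0,0,0,0,0,0.2,0.003,0,0,0,0,0,0.2,0.003,0,0,0,0,0,0.2,0.003,0,0,0,0,0,0.2])

```text
time: 12.48
ee_pos: [0.4997, 0.1658, 0.0165]
tool_rot: [[-0.097, 0.995, -0.0], [0.995, 0.097, -0.0], [-0.0, -0.0, -1.0]]
contact_force: [0.5, -1.9, -1.6]
gripper_width: 0.04
finger_force: 30.0
```

```bash
python3 f.py
```

```text
12.4833 adv -46.43 Fn -1.91 p [0.4997 0.1658 0.0165] [ 0.54 -1.86 -1.6 ]
```

Call:
carry_out(steps=[0.001,0,0,0,0,0,0.2,0.002,0,0,0,0,0,0.2,0.003,0,0,0,0,0,0.2,0.004,0,0,0,0,0,0.2,0.004,0,0,0,0,0,0.2])

```text
time: 12.9
ee_pos: [0.4995, 0.1679, 0.0165]
tool_rot: [[-0.097, 0.995, 0.0], [0.995, 0.097, -0.0], [-0.0, 0.0, -1.0]]
contact_force: [0.1, -3.4, -1.4]
gripper_width: 0.0397
finger_force: 30.0
```

```bash
python3 f.py
```

```text
12.9 adv -44.32 Fn -3.42 p [0.4995 0.1679 0.0165] [ 0.15 -3.43 -1.44]
```

Call:
carry_out(steps=[0.001,0,0,0,0,0,0.2,0.002,0,0,0,0,0,0.2,0.002,0,0,0,0,0,0.2,0.002,0,0,0,0,0,0.2,0.002,0,0,0,0,0,0.2])

```text
time: 13.32
ee_pos: [0.4994, 0.1689, 0.0165]
tool_rot: [[-0.097, 0.995, 0.0], [0.995, 0.097, -0.0], [-0.0, 0.0, -1.0]]
contact_force: [1.2, -3.5, -1.0]
gripper_width: 0.0398
finger_force: 30.0
```

```bash
python3 f.py
```

```text
13.3167 adv -43.39 Fn -3.64 p [0.4994 0.1689 0.0165] [ 1.18 -3.55 -1.03]
```

About 4–5 mm in (3.6 N). I'll hold there.

Call:
carry_out(steps=[0,0,0,0,0,0,0.2,0,0,0,0,0,0,0.2,0,0,0,0,0,0,0.2,0,0,0,0,0,0,0.2,0,0,0,0,0,0,0.2])

```text
time: 13.73
ee_pos: [0.4994, 0.1689, 0.0165]
tool_rot: [[-0.097, 0.995, -0.0], [0.995, 0.097, 0.0], [0.0, -0.0, -1.0]]
contact_force: [0.2, -3.5, -2.7]
gripper_width: 0.0398
finger_force: 30.0
```

Call:
carry_out(steps=[0,0,0,0,0,0,0.2,0,0,0,0,0,0,0.2,0,0,0,0,0,0,0.2,0,0,0,0,0,0,0.2,0,0,0,0,0,0,0.2])

```text
time: 14.15
ee_pos: [0.4995, 0.1689, 0.0165]
tool_rot: [[-0.097, 0.995, 0.0], [0.995, 0.097, 0.0], [-0.0, 0.0, -1.0]]
contact_force: [-0.3, -3.3, -2.0]
gripper_width: 0.0397
finger_force: 30.0
```

Call:
carry_out(steps=[0,0,0,0,0,0,0.2,0,0,0,0,0,0,0.2,0,0,0,0,0,0,0.2,0,0,0,0,0,0,0.2,0,0,0,0,0,0,0.2])

```text
time: 14.57
ee_pos: [0.4995, 0.1689, 0.0165]
tool_rot: [[-0.097, 0.995, 0.0], [0.995, 0.097, 0.0], [0.0, 0.0, -1.0]]
contact_force: [0.2, -3.3, -1.3]
gripper_width: 0.0399
finger_force: 30.0
```

```bash
python3 -c "
from h import *
a,d,P=grab('side')
import runpy;runpy.run_path('f.py')
t,d2,P2=grab('top')
for n,P,a in(('side',P,a),('top',P2,t)):
    h=cv2.cvtColor(a,cv2.COLOR_RGB2HSV).astype(int);H,S=h[...,0],h[...,1]
    m=(H>14)&(H<28)&(S>130)&(P[...,2]>.009)&(P[...,2]<.045)&(abs(P[...,0]-.495)<.04)&(abs(P[...,1]-.213)<.02)
    Q=P[m];print(n,len(Q),Q.min(0) if len(Q) else '',Q.max(0) if len(Q) else '')
o=np.hstack([cv2.resize(x,None,fx=3.3,fy=4,interpolation=cv2.INTER_CUBIC) for x in (a[140:280,210:330],t[220:360,130:250])])
cv2.imwrite('pics/press.png',o[...,::-1])"
```

```text
14.6167 adv -43.36 Fn -2.44 p [0.4994 0.1689 0.0165] [ 0.2  -2.43 -1.91]
side 12 [0.48794519 0.20923839 0.03838248] [0.51654494 0.22198243 0.04265233]
top 0
```

View pics/press.png

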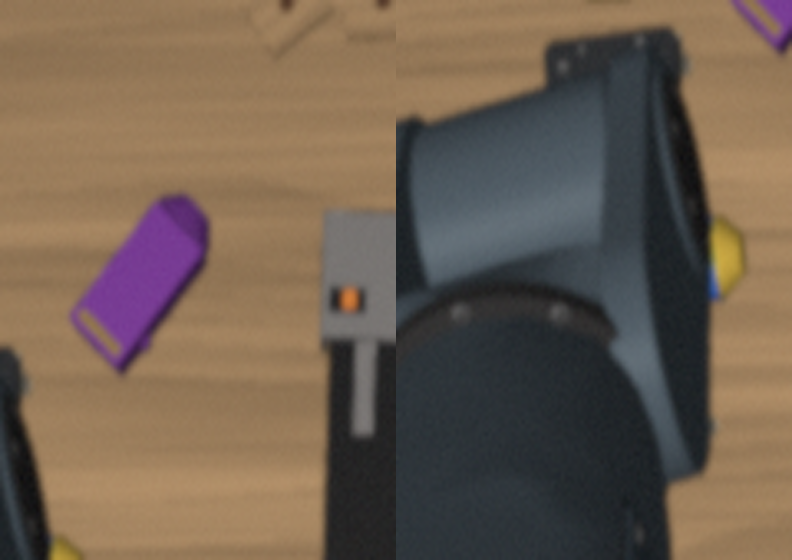

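Held for over 1.5 s at about 3.3 N, so roughly 4 mm in. The picture shows only the lip end at (725,258) behind the wrist, with the pack aligned. Now back straight off, lift, and carry it to the mat.

Call:
carry_out(steps=[-0.006,0,0,0,0,0,0.2,-0.02,0,0,0,0,0,0.2,-0.04,0,0,0,0,0,0.2,-0.06,0,0,0,0,0,0.2,-0.08,0,-0.01,0,0,0,0.2])

```text
time: 15.08
ee_pos: [0.5029, 0.1279, 0.021]
tool_rot: [[-0.097, 0.995, -0.001], [0.995, 0.097, -0.0], [0.0, -0.001, -1.0]]
contact_force: [0.3, -1.0, -1.7]
gripper_width: 0.0399
finger_force: 30.0
```

Call:
carry_out(steps=[-0.02,0,-0.03,0,0,0,0.2,-0.04,0,-0.07,0,0,0,0.2,-0.06,0,-0.11,0,0,0,0.2,-0.08,0,-0.15,0,0,0,0.2,-0.1,0,-0.18,0,0,0,0.2])

```text
time: 15.5
ee_pos: [0.5085, 0.078, 0.1134]
tool_rot: [[-0.096, 0.995, 0.001], [0.995, 0.096, 0.0], [0.0, 0.001, -1.0]]
contact_force: [0.9, 0.3, -2.5]
gripper_width: 0.0402
finger_force: 30.0
```

```bash
python3 -c "
from h import *
plan(.438,-.336,.1,1.667)"
```

```text
t 15.5 p [0.5085 0.078  0.1134] yaw 1.6672 z [ 1.5e-03  2.0e-04 -1.0e+00] F [ 0.88  0.27 -2.49] w 0.0402 ff 29.99763697385788
d [-0.8105 -0.2201  0.0265] turn [ 0.0029 -0.0001  0.0003]
```

Call:
carry_out(steps=[-0.05,-0.014,0,0,0,0,0.2,-0.11,-0.03,0,0,0,0,0.2,-0.17,-0.046,0,0,0,0,0.2,-0.23,-0.062,0,0,0,0,0.2,-0.29,-0.079,0,0,0,0,0.2])

```text
time: 15.92
ee_pos: [0.4823, -0.071, 0.1119]
tool_rot: [[-0.096, 0.995, 0.001], [0.995, 0.096, -0.0], [-0.0, 0.001, -1.0]]
contact_force: [0.8, -0.0, -1.0]
gripper_width: 0.04
finger_force: 30.0
```

Call:
carry_out(steps=[-0.06,-0.016,0,0,0,0,0.2,-0.12,-0.033,0,0,0,0,0.2,-0.18,-0.049,0,0,0,0,0.2,-0.24,-0.065,0,0,0,0,0.2,-0.3,-0.081,0,0,0,0,0.2])

```text
time: 16.33
ee_pos: [0.4561, -0.2243, 0.1119]
tool_rot: [[-0.096, 0.995, 0.0], [0.995, 0.096, -0.0], [-0.0, 0.0, -1.0]]
contact_force: [0.6, -0.4, -1.1]
gripper_width: 0.0397
finger_force: 30.0
```

Call:
carry_out(steps=[-0.06,-0.016,0.01,0,0,0,0.2,-0.11,-0.03,0.03,0,0,0,0.2,-0.16,-0.043,0.05,0,0,0,0.2,-0.2,-0.055,0.08,0,0,0,0.2,-0.22,-0.06,0.1,0,0,0,0.2])

```text
time: 16.75
ee_pos: [0.4366, -0.3371, 0.0608]
tool_rot: [[-0.095, 0.996, 0.0], [0.996, 0.095, -0.0], [-0.0, 0.0, -1.0]]
contact_force: [0.5, -0.1, -2.0]
gripper_width: 0.0403
finger_force: 30.0
```

```bash
python3 -c "
from h import *
plan(.438,-.336,.02,1.667)"
```

```text
t 16.75 p [ 0.4366 -0.3371  0.0608] yaw 1.6656 z [ 1.e-04 -3.e-04 -1.e+00] F [ 0.48 -0.07 -2.05] w 0.0403 ff 29.997202455997467
d [0.0019 0.003  0.0817] turn [ 0.0002  0.0006 -0.0029]
```

Call:
carry_out(steps=[0,0,0.02,0,0,0,0.2,0,0,0.045,0,0,0,0.2,0,0,0.07,0,0,0,0.2,0,0,0.09,0,0,0,0.2,0,0,0.097,0,0,0,0.2])

```text
time: 17.17
ee_pos: [0.4375, -0.333, 0.0112]
tool_rot: [[-0.098, 0.995, -0.002], [0.995, 0.098, 0.002], [0.002, -0.002, -1.0]]
contact_force: [0.2, 0.6, -2.2]
gripper_width: 0.0397
finger_force: 30.0
```

Call:
carry_out(steps=[0,0,0.002,0,0,0,0.2,0,0,0.003,0,0,0,0.2,0,0,0.004,0,0,0,0.2,0,0,0.005,0,0,0,0.2,0,0,0.005,0,0,0,0.2])

```text
time: 17.58
ee_pos: [0.4381, -0.3345, 0.0108]
tool_rot: [[-0.097, 0.995, 0.0], [0.995, 0.097, -0.0], [-0.0, 0.0, -1.0]]
contact_force: [0.4, -0.2, -1.7]
gripper_width: 0.0395
finger_force: 30.0
```

Call:
carry_out(steps=[0,0,0.0005,0,0,0,0.2,0,0,0.001,0,0,0,0.2,0,0,0.001,0,0,0,0.2,0,0,0.001,0,0,0,0.2,0,0,0.001,0,0,0,0.2])

```text
time: 18.0
ee_pos: [0.4379, -0.3344, 0.01]
tool_rot: [[-0.097, 0.995, 0.0], [0.995, 0.097, -0.0], [-0.0, 0.0, -1.0]]
contact_force: [-0.2, -0.6, -1.6]
gripper_width: 0.0399
finger_force: 30.0
```

Still hanging (about -1.8 N), so I'll lower another 1 mm.

Call:
carry_out(steps=[0,0,0.001,0,0,0,0.2,0,0,0.002,0,0,0,0.2,0,0,0.002,0,0,0,0.2,0,0,0.002,0,0,0,0.2,0,0,0.002,0,0,0,0.2])

```text
time: 18.42
ee_pos: [0.4379, -0.3345, 0.0091]
tool_rot: [[-0.097, 0.995, 0.0], [0.995, 0.097, -0.0], [-0.0, 0.0, -1.0]]
contact_force: [-0.3, 0.6, 1.5]
gripper_width: 0.0397
finger_force: 30.0
```

Call:
carry_out(steps=[0,0,0.0005,0,0,0,0.2,0,0,0.001,0,0,0,0.2,0,0,0.001,0,0,0,0.2,0,0,0.001,0,0,0,0.2,0,0,0.001,0,0,0,0.2])

```text
time: 18.83
ee_pos: [0.4379, -0.3345, 0.009]
tool_rot: [[-0.097, 0.995, 0.0], [0.995, 0.097, -0.0], [-0.0, 0.0, -1.0]]
contact_force: [-2.8, 2.8, 7.8]
gripper_width: 0.0397
finger_force: 30.0
```

The pack is down on the mat. Release and rise.

Call:
carry_out(steps=[0,0,-0.001,0,0,0,0.3,0,0,-0.001,0,0,0,0.5,0,0,-0.001,0,0,0,0.9,0,0,-0.001,0,0,0,0.9,0,0,-0.001,0,0,0,0.9])

```text
time: 19.25
ee_pos: [0.4379, -0.3344, 0.0089]
tool_rot: [[-0.097, 0.995, 0.0], [0.995, 0.097, 0.0], [0.0, 0.0, -1.0]]
contact_force: [0.3, -0.5, -0.3]
gripper_width: 0.062
finger_force: 0.0
```

Call:
carry_out(steps=[0,0,0,0,0,0,0.9,0,0,0,0,0,0,0.9,0,0,-0.01,0,0,0,0.9,0,0,-0.03,0,0,0,0.9,0,0,-0.06,0,0,0,0.9])

```text
time: 19.67
ee_pos: [0.4375, -0.3341, 0.0392]
tool_rot: [[-0.097, 0.995, -0.001], [0.995, 0.097, 0.001], [0.001, -0.001, -1.0]]
contact_force: [0.3, -0.1, 0.3]
gripper_width: 0.0831
finger_force: 0.0
```

Call:
carry_out(steps=[0,0,-0.05,0,0,0,0.9,0,0,-0.11,0,0,0,0.9,0,0,-0.17,0,0,0,0.9,0,0,-0.23,0,0,0,0.9,0,0,-0.28,0,0,0,0.9])

```text
time: 20.08
ee_pos: [0.438, -0.3345, 0.1822]
tool_rot: [[-0.097, 0.995, 0.002], [0.995, 0.097, -0.001], [-0.002, 0.001, -1.0]]
contact_force: [0.2, 0.6, 0.8]
gripper_width: 0.0836
finger_force: 0.0
```

Call:
carry_out(steps=[0.05,0,0,0,0,0,0.9,0.12,0,0,0,0,0,0.9,0.2,0,0,0,0,0,0.9,0.27,0,0,0,0,0,0.9,0.3,0,0,0,0,0,0.9])

```text
time: 20.5
ee_pos: [0.4224, -0.1819, 0.1798]
tool_rot: [[-0.098, 0.995, 0.0], [0.995, 0.098, 0.0], [0.0, 0.0, -1.0]]
contact_force: [0.0, 0.3, -0.4]
gripper_width: 0.0836
finger_force: 0.0
```

```bash
python3 -c "
from h import *
for n in('side','top'):
    a,d,P=pack(n); cv2.imwrite(f'pics/{n}3.png',a[...,::-1])
    for i,(c,r) in dict(jar=((.669,-.255),.05),cup=((.731,-.383),.06),plane=((.671,.208),.06)).items():
        m=(abs(P[...,0]-c[0])<r)&(abs(P[...,1]-c[1])<r)&(P[...,2]>(.012 if i=='plane' else .05))&(P[...,2]<.3);Q=P[m];print(n,i,cv2.minAreaRect((Q[:,:2]*1000).astype(np.float32)))
print(sensors.state()['ee_pos'],sensors.state()['time'])" | grep -v brass
```

```text
side blue [ 255  368   40   57 1276] [ 436.9 -316.6] [42.2 98.9] 5.8 z [0.013  0.0331 0.0352]
side lip [324 174  29  10 107] [671.9 207.3] [28.  67.1] 87.6 z [0.0195 0.0223 0.0248]
side lip [268 415  28  22 430] [ 443.6 -374.1] [37.8 15.3] 5.9 z [0.0169 0.0347 0.0442]
side jar ((672.6248779296875, -256.7346496582031), (42.61140060424805, 42.44529342651367), 49.13799285888672)
side cup ((731.9943237304688, -384.7703857421875), (66.2777099609375, 66.61394500732422), 16.822975158691406)
side plane ((673.0464477539062, 208.51766967773438), (32.90762710571289, 68.95216369628906), 89.58283233642578)
top jar ((669.8871459960938, -254.22409057617188), (42.586238861083984, 41.77732849121094), 87.05927276611328)
top cup ((729.45703125, -381.8473815917969), (65.64488983154297, 66.0387191772461), 5.434447765350342)
top plane ((670.7872924804688, 211.08926391601562), (70.42892456054688, 30.03417205810547), 0.226164311170578)
[ 0.42312013 -0.18321816  0.17999977] 20.6
```

View pics/side3.png

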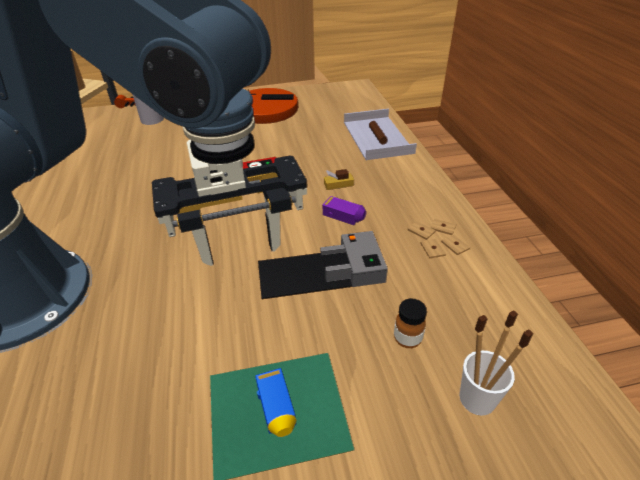

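The pack lies upright and wholly on the mat, lip at (281,425) and contact end at (270,375). The arm is clear, and the jar, cup and plane haven't moved.

```bash
python3 -c "
from workcell import job
print(job.close_job())"
```

```text
the job is handed in; nothing more can be done
None
```

The job is handed in, with no verdict returned: I eased the pack out of the dock, pressed it about 4 mm into the checker's plate (judged from roughly 3.3 N) for over a second, and laid it right way up and wholly on the mat; the jar, plane and cup have not moved.

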